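# Hang the coffee-grounds bin on its twin-pin stand

### The job

Hang the black coffee-grounds bin in the twin-pin stand: lift it by its red bar and lower it between the two posts, so that each brass pin passes through the hole in one of its steel ears and both ears lie flat on the posts; either way round will do. Then let go. Leave the white bin where it stands.

Things in the scene. Friction and masses are not known exactly. Their poses are not given: they have to be found in the camera images.
- bin_bar (a point): Black bin 116 (x) x 104 (y) x 70 mm, about 0.45 kg, upright. Point: centre of its red bar (24 wide, 26 high, 104 long, along x, over the open mouth; grip it across at mid-length), 105 above the underside; top 118. Level steel ears at both x ends, 50 wide, 6 thick, reach 110 from the middle, underside 41 below this point; each has a 33 mm hole at x = +-87. Same either way round; z up.
- stand: Twin-pin stand fixed to the counter: dark base 240 x 100 x 8 mm, two aluminium posts (30 x 40, tops 90 mm up) at x = +-87, 144 clear between them. On each post a brass pin, 10 thick, round tip, rises to 114 mm. Origin: middle of the underside, on the counter; x along the line of the pins, z up. With the bin hung, its bar lies along x, its centre 131 mm above this origin.
- spare_bar (a point): Bystander: white bin of the same shape and size with a grey bar, its white ears without holes. The point is the centre of its bar, 105 mm above its underside, 118 mm to its top. Leave it where it stands.
Things that resemble listed ones, but are neither listed nor needed, are in the scene too. Leave any pink look-alike of the part that bears bin_bar alone.

How it is judged:
On the way:
1. the black bin is lifted clear of the counter (height (world z) of bin_bar above 0.15 m), for 0.1 s.
At the end, for the whole second after the job is handed in: Black bin released and at rest in the stand: bar centre within 16 mm of the stand's middle from above, 124 to 138 mm above its origin, bar within 0.18 rad of the pins' line (either way round), upright within 0.1 rad; white bin within 30 mm of its start (horizontal distance between bin_bar and stand below 0.016 m and z of bin_bar in the frame of stand between 0.124 and 0.138 m and angle between the x axis of bin_bar and the x axis of stand, either way round below 0.18 rad and angle between bin_bar's own z axis and vertical below 0.1 rad and linear speed of bin below 0.02 m/s and distance of spare_bar from where it was at the start of the episode below 0.03 m); the robot touches nothing.
It fails at once if the white bin is shifted by more than 30 mm (distance of spare_bar from where it was at the start of the episode above 0.03 m).
It also fails if it takes over 42 s, if anything falls off the work surface, if the arm or the gripper's body presses on something with over 40 N, if the wrist force passes 120 N, or if a joint passes its speed limit or range.

### The arm

A 7-joint arm with a two-finger parallel gripper is mounted at the origin on the work surface. World frame = base frame: x ahead of the robot, y to its left, z up, the work surface at z = 0. Lengths are in m, angles in rad, forces in N, time in s.
With the tool pointing down it reaches from about 0.4 to 0.85 m from the base axis. Payload 10.4 kg.
Tool frame: the origin (TCP) lies on the centre line of the jaws, within the pads' length; the fingertips stand 11 mm ahead of it and the grasp point (between the pads) lies 8 mm behind it; z points along the fingers, y is the line along which they close (so a half turn about z gives the same grasp; the last joint's range is limited). The gripper opens to 87 mm and grips with 3 to 60 N. Pads are 19 mm wide; open, the fingers measure 117 mm over their backs; the gripper's body (75 mm by 190 mm) begins 51 mm behind the grasp point.
Start: joints at [1.139, 0.332, -0.065, 1.46, 0.022, 1.35, -0.088], TCP at [0.248, -0.574, 0.234] pointing down, gripper open.
Joint ranges: [-2.6, 2.6], [-0.5, 2.12], [-1.47, 1.34], [0.16, 2.42], [-1.27, 4.41], [0.06, 2.06], [-2.6, 2.6]. Speed limits (rad/s): [2.22, 2.22, 2.79, 2.79, 3.14, 3.14, 3.14].

### API

Orientations are given as a unit quaternion [x, y, z, w].
In Python, from bench import r gives the robot as it stands.
- The arm moves only by the shell command python3 -m pendant 'ROWS' [OPENING] [FORCE]. ROWS is JSON, a list of rows, each a list of 4 numbers: the shift along the tool's x, y, z in m, then the turn about the tool's z in rad. A call has 1 to 8 rows; each row shifts and turns the commanded pose from where the row before left it, along the tool's axes as they then stand; what a row does not reach is not made up. A row lasts 1/12 s, in which the tool goes at most 41.7 mm and 7.16 degrees, less where a joint would pass 70% of its speed; a pose out of reach is approached as far as the arm can. A call with a gripper value outside its range is refused whole. OPENING is the opening, from 0 (shut) to 1 (fully open), set as the call begins (- or left out, the last holds). The fingers move at their own pace and stop on an object; FORCE is the grip in N (left out, the last holds). Time passes only in rows, so rows that do not move let the fingers close. It gives the time, the measured TCP pose, the force, the opening and the grip force at its end, in the units of the state.
- r.read_state(): the state, without advancing time (a new reading comes with each control period).
- r.camera(name): name is "scene" or "top" or "wrist"; returns a dict with "img" (420x560x3 uint8, red, green, blue), "camera_matrix" (3x3 intrinsics, pixels), "dist_coeffs" ([k1, k2, p1, p2, k3] as OpenCV has them; the pictures are not rectified), "xyz" and "attitude" of the camera in the world. Camera axes: x right, y down, z forward; pixel columns grow to the right and rows downward; lengths in m; the calibration is good to about 2 mm. A picture is of the moment at which its call begins. There is no depth.
- r.close_job(): hands the job in; it is judged then, once.
Trained networks look in the newest picture that a camera, given by its name, has taken for a name from the list of things; names that differ only in an ending like _2 or _b are one class to them, and where a whole thing is asked for, a point or a joint stands for the part that bears it (a point fixed in the world has none). Each returns a list of dicts, best first, with "score" (0 to 1); they miss things now and then, are a little off and sometimes report something else, mostly with a low value. They report only what shows in the picture. A call takes as long as a camera call. They do not tell look-alikes from the thing itself.
- r.outline_of(thing, camera): "mask" (420x560 bool, what is visible of it) and "bbox" ([centre column, centre row, width, height] in pixels, round what is visible of it).
The state is a dict: "time": time; "joint_positions": joint angles; "joint_vel": joint speeds; "joint_torque": joint torques, N m; "ee_pos": TCP position; "eef_rot": TCP orientation; "ft_force": force on the tool from outside, world axes, zero at the start; "torque": the same for the moment, N m; "width": finger opening in m; "grip_force": force on a finger pad.
Only numpy, scipy, OpenCV 4.12 (cv2) and the standard library are available. Lean on these libraries where they do the work, as an engineer would, in place of code of your own. Each camera call takes 0.05 s, during which the arm holds its last target. There are 200 camera calls.

## Working session

There is one attempt and no reset: what is moved stays moved. The work goes in short steps, Python scripts to look and compute and a shell command to move; the robot and the scene stay as the last step left them, time stands still between calls to the robot, and variables do not carry over. Pictures are saved under pics/ and viewed, at most 10 in all, crops included, and the job is handed in when it is done.

```bash
mkdir -p pics
python3 - <<'E'
from bench import r
import cv2, numpy as np
for c in ["top","scene"]:
    d=r.camera(c); im=cv2.cvtColor(d["img"],cv2.COLOR_RGB2BGR)
    cv2.imwrite(f"pics/{c}0.png",im)
    print(c,d["camera_matrix"],d["dist_coeffs"],d["xyz"],d["attitude"])
    for t in ["bin_bar","stand","spare_bar"]:
        for o in r.outline_of(t,c): print(t,round(o["score"],2),np.round(o["bbox"]),o["mask"].sum())
s=r.read_state();print(s)
E
```

```text
top [[436.70398931   0.         276.04141178]
 [  0.         436.70398931 203.94543484]
 [  0.           0.           1.        ]] [-5.58888695e-05  0.00000000e+00  0.00000000e+00  0.00000000e+00
  0.00000000e+00] [0.30494926 0.01199461 1.01285397] [-0.70239374  0.7091617  -0.04539404  0.0408912 ]
bin_bar 0.8 [381. 272.  96.  72.] 3796
bin_bar 0.72 [162. 151.  52. 100.] 3638
spare_bar 0.85 [381. 152.  58. 100.] 3909
scene [[460.5523543    0.         285.28508062]
 [  0.         460.5523543  213.94561331]
 [  0.           0.           1.        ]] [-0.02667991  0.          0.          0.          0.        ] [ 0.92440341 -0.69392004  0.67405772] [ 0.83953763  0.27625223 -0.14615474 -0.4444098 ]
bin_bar 0.79 [171. 251.  67.  80.] 3708
bin_bar 0.64 [387. 198.  88.  64.] 3046
stand 0.6 [330. 260. 109.  98.] 4369
spare_bar 0.62 [268. 314. 104.  98.] 5683
{'time': 0.4, 'joint_positions': array([ 1.13940624,  0.33228223, -0.06471289,  1.46022734,  0.02160279,
        1.34991054, -0.0884959 ]), 'joint_vel': array([-0.00063167, -0.00039968, -0.00018786, -0.00213302, -0.00131271,
       -0.00053191, -0.00011912]), 'joint_torque': array([-3.65794795e-04, -6.22370267e+01,  2.47323595e-02, -3.89673936e+01,
       -6.11593528e-02,  3.34515853e-02,  5.59287571e-05]), 'ee_pos': array([ 0.24843975, -0.57345455,  0.23346331]), 'eef_rot': array([ 9.79181637e-01,  2.02986005e-01, -9.92393968e-06, -6.58760205e-05]), 'ft_force': array([0.04390939, 1.12275791, 0.323527  ]), 'torque': array([-0.01221008, -0.02246191,  0.01753988]), 'grip_force': 0.0, 'width': 0.08676157286661865}
```

View pics/top0.png

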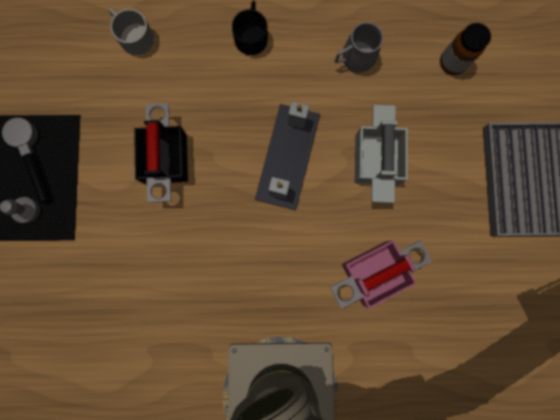

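View pics/scene0.png

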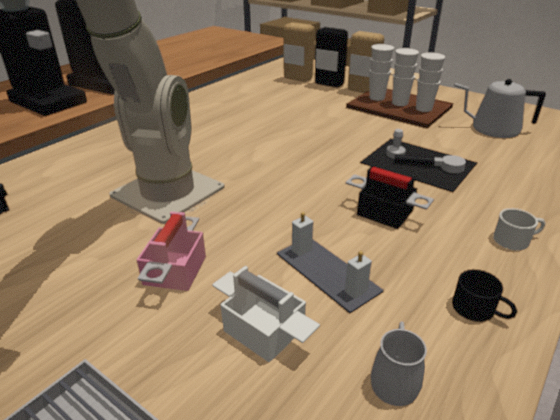

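Two things match bin_bar: the black bin with a red bar at top (160,152) / scene (387,198), and the pink look-alike at top (381,272) / scene (171,251). The black one fits the description; the pink one is to be left alone. The white bin is at top (381,152). The stand at top (288,157) was only detected in the scene camera. Next is an enlarged crop to confirm.

```bash
cat > h.py <<'E'
import cv2, numpy as np
from scipy.spatial.transform import Rotation as R
def ray(d,uv):
    p=cv2.undistortPoints(np.array([[uv]],float),d["camera_matrix"],d["dist_coeffs"])[0,0]
    return np.array(d["xyz"]), R.from_quat(d["attitude"]).apply([p[0],p[1],1])
def at(d,uv,z):
    o,v=ray(d,uv); return o+v*(z-o[2])/v[2]
def proj(d,P):
    Rm=R.from_quat(d["attitude"]).inv(); q=Rm.apply(np.atleast_2d(P)-d["xyz"])
    return cv2.projectPoints(q,np.zeros(3),np.zeros(3),d["camera_matrix"],d["dist_coeffs"])[0][:,0]
E
python3 - <<'E'
from bench import r
from h import *
d=r.camera("top"); im=cv2.cvtColor(d["img"],cv2.COLOR_RGB2BGR)
cv2.imwrite("pics/crop1.png",cv2.resize(im[90:220,130:330],None,fx=4,fy=4,interpolation=cv2.INTER_CUBIC))
e,f=at(d,(157.5,113.5),.067),at(d,(158.5,190),.067)
print("holes",e,f,np.linalg.norm(e-f))
e,f=at(d,(298,112),.114),at(d,(280,185),.114)
print("pins",e,f,np.linalg.norm(e-f))
E
```

```text
holes [0.62713322 0.26834809 0.067     ] [0.4540932  0.26217219 0.067     ] 0.1731501975784498
pins [ 0.61203947 -0.04300907  0.114     ] [ 0.45494106 -0.00293929  0.114     ] 0.16212802700572174
```

View pics/crop1.png

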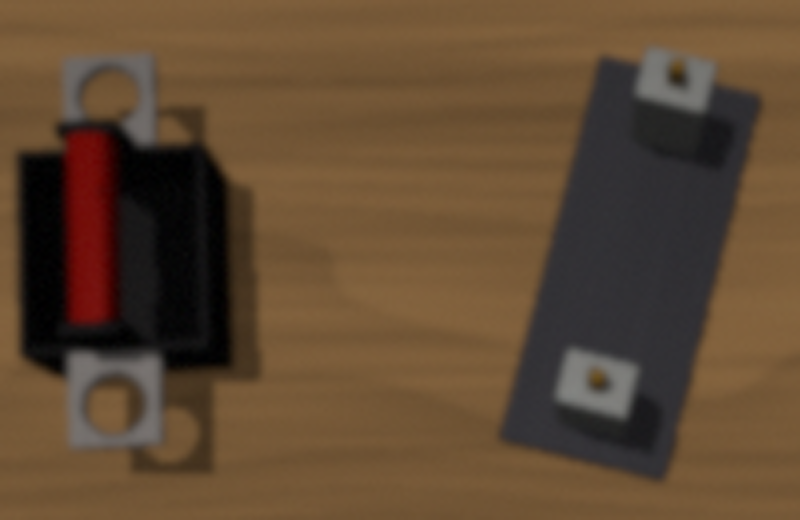

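The crop confirms the black bin with a solid red bar and holed steel ears, hole centres at top (157,113.3) and (158.5,191). The stand has pin tips at (299.5,107) and (279.5,184).

Run:
```python
from bench import r
from h import *
d=r.camera("top"); s=r.camera("scene")
def rep(n,a,b,z):
    e,f=at(d,a,z),at(d,b,z); c=(e+f)/2; print(n,e,f,np.linalg.norm(e-f),"mid",c,"yaw",np.arctan2(*(e-f)[1::-1])); return c
rep("ears",(157,113.3),(158.5,191),.067)
rep("pins",(299.5,107),(279.5,184),.114)
hsv=cv2.cvtColor(s["img"],cv2.COLOR_RGB2HSV); 
for dd,box,zs in ((d,(140,110,180,200),.118),(s,(350,150,430,230),.105)):
    hsv=cv2.cvtColor(dd["img"],cv2.COLOR_RGB2HSV); m=((hsv[...,0]<6)|(hsv[...,0]>174))&(hsv[...,1]>170)&(hsv[...,2]>60)
    k=np.zeros_like(m);x0,y0,x1,y1=box;k[y0:y1,x0:x1]=1;m&=k
    v,u=np.nonzero(m);print("red",m.sum(),u.mean(),v.mean(),at(dd,(u.mean(),v.mean()),zs),cv2.minAreaRect(np.c_[u,v].astype(np.float32)))
print(proj(s,[[.54,.265,.105]]))
im=cv2.cvtColor(s["img"],cv2.COLOR_RGB2BGR)
cv2.imwrite("pics/crop2.png",cv2.resize(im[150:310,270:450],None,fx=3.75,fy=3.75,interpolation=cv2.INTER_CUBIC))
```

```text
ears [0.62760447 0.26947475 0.067     ] [0.45188084 0.26212176 0.067     ] 0.17587739899643215 mid [0.53974266 0.26579826 0.067     ] yaw 0.041819629579965316
pins [ 0.6230406  -0.04638601  0.114     ] [ 0.45706273 -0.00191982  0.114     ] 0.17183100811415827 mid [ 0.54005167 -0.02415292  0.114     ] yaw -0.26175752881392544
red 522 151.81800766283524 146.39655172413794 [0.53859558 0.26476555 0.118     ] ((151.5, 146.0), (48.0, 11.0), 90.0)
red 482 389.11410788381744 176.94190871369295 [0.5385282  0.26569174 0.105     ] ((389.38525390625, 177.26229858398438), (41.86752700805664, 12.428866386413574), 16.50436019897461)
[[389.53052088 177.22660531]]
```

View pics/crop2.png

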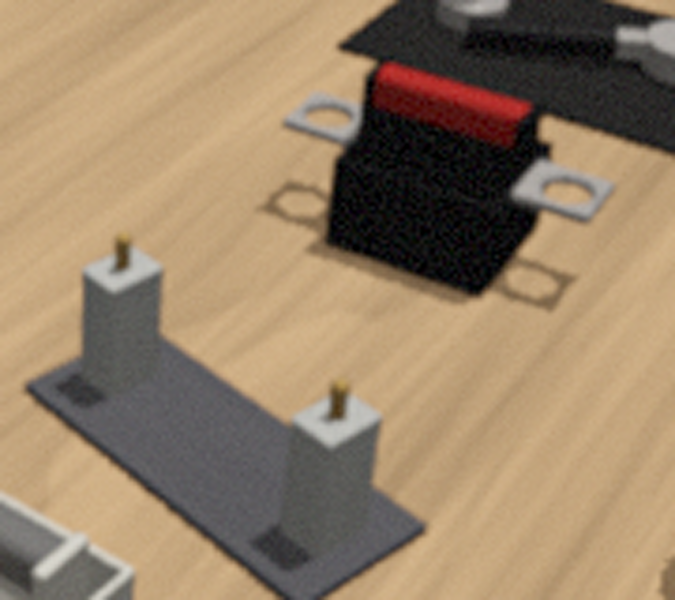

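Scene view: pin tips at about (302.8,214) and (360.4,252.9), bin bar centre at (389,177); both agree with the top-camera estimates. Bar at (0.5395, 0.2655), yaw 0.03. Moving over it.

```bash
python3 - <<'E'
from bench import r
from h import *
s=r.camera("scene")
print(at(s,(302.8,214),.114),at(s,(360.4,252.9),.114))
E
python3 -m pendant '[[0,0,0,0.095],[0,0,0,0.095],[0,0,0,0.095],[0,0,0,0.095],[0.013,-0.035,0,0],[0.013,-0.035,0,0],[0.013,-0.035,0,0],[0.013,-0.035,0,0]]' 1
python3 -m pendant '[[0.013,-0.035,0,0],[0.013,-0.035,0,0],[0.013,-0.035,0,0],[0.013,-0.035,0,0],[0.013,-0.035,0,0],[0.013,-0.035,0,0],[0.013,-0.035,0,0],[0.013,-0.035,0,0]]'
python3 -m pendant '[[0.013,-0.035,0,0],[0.013,-0.035,0,0],[0.013,-0.035,0,0],[0.013,-0.035,0,0],[0.013,-0.035,0,0],[0.013,-0.035,0,0],[0.013,-0.035,0,0],[0.013,-0.035,0,0]]'
```

```text
[ 0.46599436 -0.0087744   0.114     ] [ 0.63092287 -0.05253456  0.114     ]
time: 1.27
ee_pos: [0.2967, -0.4305, 0.2335]
eef_rot: [1.0, 0.014, 0.0, 0.0]
ft_force: [0.8, 0.3, 1.0]
width: 0.0872
grip_force: 0.0
time: 1.93
ee_pos: [0.3925, -0.1474, 0.2339]
eef_rot: [1.0, 0.014, 0.0, 0.0]
ft_force: [0.1, -0.9, 0.6]
width: 0.0869
grip_force: 0.0
time: 2.6
ee_pos: [0.4886, 0.1354, 0.2339]
eef_rot: [1.0, 0.014, 0.001, 0.0]
ft_force: [1.6, -0.6, -0.0]
width: 0.0867
grip_force: 0.0
```

```bash
python3 -m pendant '[[0.0136,-0.0322,0,0],[0.0136,-0.0322,0,0],[0.0136,-0.0322,0,0],[0.0136,-0.0322,0,0],[0,0,0,0],[0,0,0,0]]'
python3 - <<'E'
from bench import r
from h import *
d=r.camera("wrist"); cv2.imwrite("pics/w1.png",cv2.cvtColor(d["img"],cv2.COLOR_RGB2BGR))
print(d["xyz"],d["attitude"])
hsv=cv2.cvtColor(d["img"],cv2.COLOR_RGB2HSV); m=((hsv[...,0]<6)|(hsv[...,0]>174))&(hsv[...,1]>170)&(hsv[...,2]>60)
v,u=np.nonzero(m);q=cv2.minAreaRect(np.c_[u,v].astype(np.float32));print(m.sum(),q)
for p in cv2.boxPoints(q): print(at(d,p,.118))
E
```

```text
time: 3.1
ee_pos: [0.5383, 0.2663, 0.2328]
eef_rot: [1.0, 0.016, -0.001, -0.001]
ft_force: [0.5, -0.3, 0.7]
width: 0.0868
grip_force: 0.0
[0.61455756 0.26989522 0.3841065 ] [ 0.71134773 -0.68835456 -0.09895525  0.10178536]
3661 ((282.5, 200.0), (124.0, 31.0), 90.0)
[0.58986043 0.28003918 0.118     ]
[0.59062874 0.25670206 0.118     ]
[0.48866612 0.25199687 0.118     ]
[0.48781261 0.27786355 0.118     ]
```

View pics/w1.png

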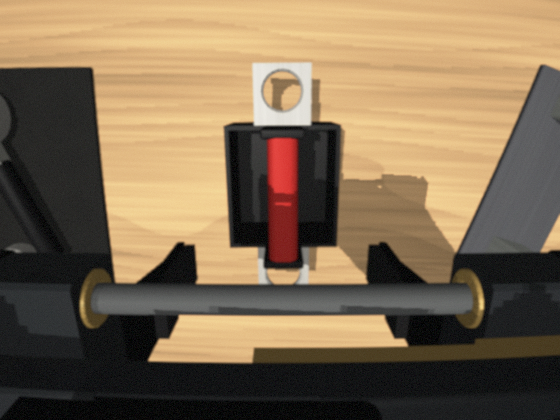

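The wrist view shows the black bin centred, with the bar from (283,138) to (283,262). That puts its centre at (0.539, 0.267), and the jaws straddle it. Descending and gripping.

```bash
python3 -m pendant '[[0,0,0.034,0],[0,0,0.034,0],[0,0,0.034,0],[0,0,0.034,0],[0,0,0,0],[0,0,0,0]]'
python3 -m pendant '[[0,0,0,0],[0,0,0,0],[0,0,0,0],[0,0,0,0],[0,0,0,0],[0,0,0,0],[0,0,0,0],[0,0,0,0]]' 0 40
```

```text
time: 3.65
ee_pos: [0.5385, 0.2622, 0.0973]
eef_rot: [1.0, 0.014, -0.001, 0.001]
ft_force: [0.5, -0.1, 1.0]
width: 0.087
grip_force: 0.0
time: 4.32
ee_pos: [0.5389, 0.264, 0.0976]
eef_rot: [1.0, 0.014, 0.0, 0.0]
ft_force: [-0.4, 0.0, 0.2]
width: 0.0418
grip_force: 0.0
```

```bash
python3 -m pendant '[[0,0,0,0],[0,0,0,0],[0,0,0,0],[0,0,0,0],[0,0,0,0],[0,0,0,0]]' 0 40
python3 -m pendant '[[0,0,-0.02,0],[0,0,-0.025,0],[0,0,-0.025,0],[0,0,-0.025,0],[0,0,-0.025,0],[0,0,-0.025,0],[0,0,0,0],[0,0,0,0]]'
python3 - <<'E'
from bench import r
from h import *
r.camera("top")
E
```

```text
time: 4.82
ee_pos: [0.5388, 0.2643, 0.0976]
eef_rot: [1.0, 0.015, 0.0, -0.0]
ft_force: [0.4, 2.4, -0.0]
width: 0.0235
grip_force: 39.9
time: 5.48
ee_pos: [0.5391, 0.2638, 0.2427]
eef_rot: [1.0, 0.014, 0.001, 0.0]
ft_force: [0.6, 0.6, -5.7]
width: 0.0235
grip_force: 39.9
```

```bash
python3 -m pendant '[[0,0.03,0,0],[0,0.03,0,0],[0,0.03,0,0],[0,0.03,0,0],[0,0.02,0,0],[0,0,0,0],[0,0,0,0],[0,0,0,0]]'
python3 - <<'E'
from bench import r
from h import *
d=r.camera("wrist"); im=cv2.cvtColor(d["img"],cv2.COLOR_RGB2BGR).copy()
for z,c in ((.114,(0,255,0)),(.09,(255,0,0))):
  for p in proj(d,[[.623,-.046,z],[.457,-.002,z]]): cv2.circle(im,tuple(int(round(a)) for a in p),2,c,-1); print(p)
cv2.imwrite("pics/w2.png",im); cv2.imwrite("w2raw.png",cv2.cvtColor(d["img"],cv2.COLOR_RGB2BGR))
import pickle; pickle.dump(d,open("w2.pkl","wb"))
E
```

```text
time: 6.2
ee_pos: [0.5421, 0.1243, 0.2411]
eef_rot: [1.0, 0.015, -0.001, -0.0]
ft_force: [-0.2, -0.1, -3.7]
width: 0.0239
grip_force: 39.9
[500.30982886 108.20014933]
[418.17388396 294.09575715]
[483.8553994  107.68028307]
[409.14661435 281.39033211]
```

View pics/w2.png

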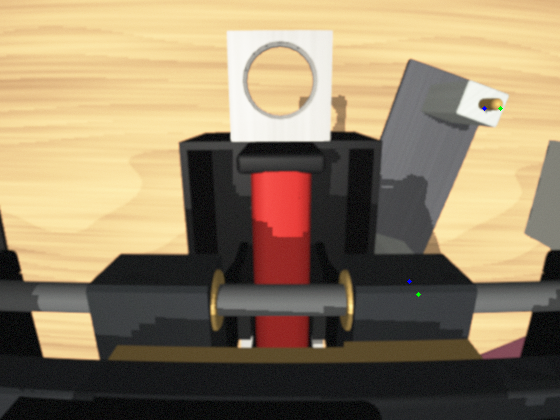

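The far pin shows at (480–498,103) in the wrist view, about 4 px above the predicted dot (about 3 mm), so the stand estimate holds. Stand centre is about (0.543, -0.025), yaw -0.26.

```bash
python3 -m pendant '[[-0.001,0.03,0,0],[-0.001,0.03,0,0],[-0.001,0.03,0,0],[0,0.03,0,0],[0,0.029,0,0],[0,0,0,0.07],[0,0,0,0.075],[0,0,0,0.075]]'
python3 -m pendant '[[0,0,0,0.07],[0,0,0,0],[0,0,0,0],[0,0,0,0]]'
python3 - <<'E'
from bench import r
from h import *
s=r.read_state(); print(s["ee_pos"],R.from_quat(s["eef_rot"]).as_matrix()[:,0])
d=r.camera("wrist"); cv2.imwrite("pics/w3.png",cv2.cvtColor(d["img"],cv2.COLOR_RGB2BGR))
T=R.from_quat(s["eef_rot"]).apply([.087,0,0]); print("hole expected px",proj(d,[s["ee_pos"]+T+[0,0,.008-.035]]))
print("pin px",proj(d,[[.6265,-.0475,.114],[.6265,-.0475,.09]]))
t=r.camera("top"); cv2.imwrite("pics/t3.png",cv2.resize(cv2.cvtColor(t["img"],cv2.COLOR_RGB2BGR)[60:240,200:400],None,fx=3,fy=3))
import pickle; pickle.dump((d,t,s),open("w3.pkl","wb"))
E
```

```text
time: 6.92
ee_pos: [0.5441, -0.0242, 0.2419]
eef_rot: [0.995, -0.097, -0.0, -0.0]
ft_force: [0.2, 0.2, -4.2]
width: 0.0234
grip_force: 39.9
time: 7.25
ee_pos: [0.5441, -0.0242, 0.2422]
eef_rot: [0.992, -0.128, -0.0, -0.0]
ft_force: [0.4, -0.2, -5.5]
width: 0.0231
grip_force: 39.9
[ 0.54412818 -0.02418705  0.24224657] [ 9.67016672e-01 -2.54712708e-01 -4.38322947e-04]
hole expected px [[283.38118161  81.46156126]]
pin px [[284.56518552  92.01404764]
 [284.28517521  93.05936061]]
```

View pics/w3.png

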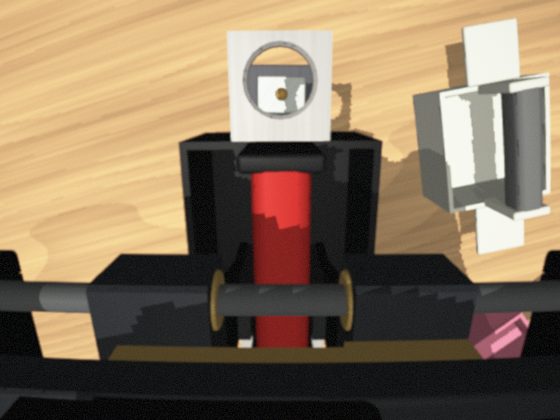

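The pin shows through the far ear's hole: pin (281,94), hole (280,80). Accounting for perspective, it's about 2–3 mm along tool x and aligned laterally. Shift -2 mm and lower.

```bash
python3 -m pendant '[[-0.002,0,0.015,0],[0,0,0.015,0],[0,0,0.015,0],[0,0,0.015,0],[0,0,0.015,0],[0,0,0.009,0],[0,0,0,0],[0,0,0,0]]'
python3 - <<'E'
from bench import r
from h import *
s=r.read_state(); print(s["ee_pos"],s["ft_force"])
d=r.camera("wrist"); a=cv2.cvtColor(d["img"],cv2.COLOR_RGB2BGR)[0:200,180:380]
t=r.camera("scene"); b=cv2.cvtColor(t["img"],cv2.COLOR_RGB2BGR)[130:330,230:430]
cv2.imwrite("pics/c4.png",cv2.resize(np.hstack([a,b]),None,fx=2,fy=2,interpolation=cv2.INTER_CUBIC))
E
```

```text
time: 8.02
ee_pos: [0.5423, -0.0244, 0.1587]
eef_rot: [0.992, -0.13, -0.0, -0.0]
ft_force: [0.9, -0.2, -3.7]
width: 0.0238
grip_force: 39.9
[ 0.54225515 -0.02439088  0.15866108] [ 0.87048918 -0.16912367 -3.7022022 ]
```

View pics/c4.png

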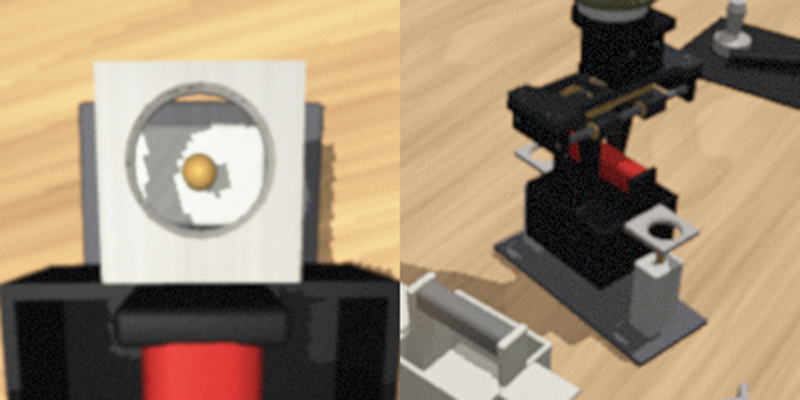

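The pin tip (200,172) is centred in the far hole (200,160), and the bin is between the posts with no contact force. Lowering the rest slowly.

```bash
python3 -m pendant '[[0,0,0.006,0],[0,0,0.006,0],[0,0,0.006,0],[0,0,0.006,0],[0,0,0.006,0],[0,0,0.004,0],[0,0,0,0],[0,0,0,0]]'
```

```text
time: 8.78
ee_pos: [0.5422, -0.0244, 0.1244]
eef_rot: [0.991, -0.13, -0.0, 0.0]
ft_force: [0.1, -0.4, -4.6]
width: 0.0239
grip_force: 40.0
```

```bash
python3 -m pendant '[[0,0,0.001,0],[0,0,0.001,0],[0,0,0,0],[0,0,0,0]]'
python3 -m pendant '[[0,0,0,0],[0,0,0,0],[0,0,0,0],[0,0,0,0],[0,0,0,0],[0,0,0,0],[0,0,0,0],[0,0,0,0]]' 1
python3 -m pendant '[[0,0,0,0],[0,0,0,0],[0,0,0,0],[0,0,0,0],[0,0,0,0],[0,0,0,0],[0,0,0,0],[0,0,0,0]]'
```

```text
time: 9.12
ee_pos: [0.5425, -0.0244, 0.1232]
eef_rot: [0.991, -0.13, 0.0, 0.0]
ft_force: [-2.0, -0.0, 3.3]
width: 0.0234
grip_force: 40.0
time: 9.78
ee_pos: [0.5423, -0.0245, 0.1226]
eef_rot: [0.991, -0.13, 0.0, 0.0]
ft_force: [-0.3, -0.1, -0.0]
width: 0.069
grip_force: 0.0
time: 10.45
ee_pos: [0.5423, -0.0244, 0.1226]
eef_rot: [0.991, -0.13, 0.0, 0.0]
ft_force: [0.1, -0.5, -0.1]
width: 0.087
grip_force: 0.0
```

Seated (the force flipped to +3 N at the expected height). Retreat upward and check.

```bash
python3 -m pendant '[[0,0,-0.015,0],[0,0,-0.025,0],[0,0,-0.03,0],[0,0,-0.03,0],[0,0,-0.03,0],[0,0,0,0],[0,0,0,0],[0,0,0,0]]'
python3 - <<'E'
from bench import r
from h import *
d=r.camera("wrist"); a=cv2.cvtColor(d["img"],cv2.COLOR_RGB2BGR)[40:290,160:410]
t=r.camera("scene"); b=cv2.cvtColor(t["img"],cv2.COLOR_RGB2BGR)[130:380,200:450]
hsv=cv2.cvtColor(d["img"],cv2.COLOR_RGB2HSV); m=((hsv[...,0]<6)|(hsv[...,0]>174))&(hsv[...,1]>170)&(hsv[...,2]>60); m[:, :200]=0; m[:,360:]=0
v,u=np.nonzero(m);q=cv2.minAreaRect(np.c_[u,v].astype(np.float32))
P=np.array([at(d,p,.144) for p in cv2.boxPoints(q)]);print(q,P.mean(0),P[:, :2])
cv2.imwrite("pics/c5.png",cv2.resize(np.hstack([a,b]),None,fx=1.6,fy=1.6,interpolation=cv2.INTER_CUBIC))
E
```

```text
time: 11.12
ee_pos: [0.542, -0.0246, 0.2519]
eef_rot: [0.991, -0.13, -0.0, 0.0]
ft_force: [0.6, 0.3, 0.4]
width: 0.0867
grip_force: 0.0
((280.5, 202.0), (126.0, 31.0), 90.0) [ 0.54337513 -0.02334219  0.144     ] [[ 0.59525454 -0.0254407 ]
 [ 0.58938056 -0.04743529]
 [ 0.49116841 -0.02245432]
 [ 0.49769703  0.00196154]]
```

View pics/c5.png

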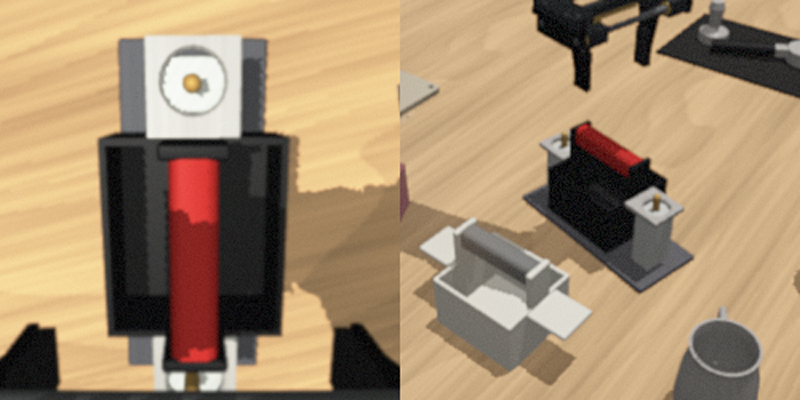

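Both pins stand in the holes (left crop: (192,83) and (192,380)). The ears lie flat, the gripper is clear and the white bin is untouched.

```bash
python3 -c "
from bench import r
print(r.close_job())"
```

```text
the job is handed in; nothing more can be done
None
```

The black bin hangs in the twin-pin stand with both pins through its ears, the gripper is clear of it, the white bin was not touched, and the job is handed in; no verdict was returned.

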